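Unlock the holding fixture and show the damper's rod eye to the inspection camera

TASK

Free the rear shock from the holding fixture: turn the lock knob anticlockwise a full quarter turn, then slide the keeper carriage all the way back by its post. Then lift the shock out and hold it in the air before the inspection camera, top side up, with its thin rod end towards the lens, the rod's eye on the lens axis 10 cm in front of the lens, and the whole shock lying in line with that tilted axis. Finish while still holding it there, still; touch neither the camera nor its stand and leave the other things on the bench where they are.

Things in the scene. Friction and masses are not known exactly. Their poses are not given: they have to be found in the camera images.
- fixture: Holding fixture, fixed: steel plate (x -130 to +35, y -120 to +105 mm, 10 thick) carrying the shock on a pad and two U-saddles. Origin on the bench under the middle of the shock; z up, y along the shock to its rod end, carriage and knob on the -x side. Saddles at y = +82 and -90 mm: 50 mm wide, tops 48 mm above the bench, 16 mm deep, 1.5 mm side clearance. Nothing beside the can.
- shock: Rear shock lying in the fixture, 212 mm long, 0.42 kg: black can 40 mm wide and high with a gold ring and blue adjuster, thin rod (20 mm) with an eye. Origin: middle of its underside; z through its top side, y along it to the rod end. Can from y = -77 to +7 mm, underside 22 mm above the bench; grip the can across x. Similar shocks on a black box at the back stay.
- can_middle (a point): Middle of the shock's can, 20 mm above its underside, at y = -35 mm in the shock's frame: where to grip it; same axes as the shock.
- rod_eye (a point): The eye at the thin rod end of the shock: on its centre line, 130 mm from can_middle, at y = +95 mm and z = 20 mm in the shock's frame; same axes as the shock.
- lock_knob (a joint): Angle of the lock knob (rad): 0 to 0.2 at the start (locked: its steel key lies across the mouth of the carriage's slot), grows anticlockwise seen from above to its stop at 1.571 (free: key and grip bar in line with the slot). Stays where left; stiff to about 0.05 N m.
- knob_grip (a point): On the lock knob's vertical axis, 47 mm above the bench, in the middle of its black grip bar (12 mm thick, 36 long, 36 to 57 mm above the bench, on a round 38 mm flange). Site y runs along the bar, x across it; at joint 0 they are the fixture's axes. At x = -98, y = +43 mm in the fixture's frame.
- carriage (a joint): Travel of the keeper carriage (m): 0 at the start (its finger lies over the shock's rod), grows as it slides along the fixture's -x to its stop at 0.040 (finger clear of the shock). While the knob is locked it has about 8 mm of play. Stays where it is left; slides with about 1.5 N.
- carriage_handle (a point): On the carriage's upright round black post (14 mm diameter, 62 to 96 mm above the bench), 84 mm above the bench; same axes as the fixture. At x = -28, y = +43 mm in the fixture's frame at travel 0. Grip from above near this height: the fingertips must stay above the keeper (top 63 mm, 65 round the post's foot) and the knob (57 mm).
- camera: Inspection camera stand, fixed: dark base plate 90 x 90 mm, steel post to 349 mm, height collar, bracket to -x with the camera head (grey, 55 x 44 x 44 mm; lens with ring light 60 mm across), which hinges about a level axis 55 mm before the post, 315 mm above the bench, and is stiff. Origin: middle of the base's underside; it looks to its -x side, tilted down.
- lens (a point): Middle of the lens front, on the lens axis. The point's x axis points backwards along the lens axis (the camera looks along -x), y is level. The head's downward tilt differs from start to start, 9 to 26 degrees.
- view_point (a point): The point on the lens axis 100 mm in front of the lens where the rod's eye is to be held; same axes as the lens. The shock's y axis is to run along this x axis, towards the lens.
- hex_key: bystander: a black hex key 32 x 104 x 8 mm lying at the bench's front edge; origin at the middle of its underside
- gold_caliper: bystander: a small gold brake caliper 48 x 63 x 41 mm, left behind the fixture; origin at the middle of its underside
- red_blister: bystander: a small red carton 43 x 60 x 16 mm left of the forks, behind the fixture; origin at the middle of its underside
- coil_spring: bystander: a steel coil spring standing upright, 37 mm wide, 66 mm high, behind the camera; origin at the middle of its underside
- brush: bystander: a flat brush 32 x 165 x 11 mm at the right front; origin at the middle of its underside
Things that resemble listed ones, but are neither listed nor needed, are in the scene too. Leave any pink look-alike of the shock alone.

How it is judged (in metres and radians):
On the way, in this order (a step that is already met when the one before it is completed fails the run):
1. the lock knob is turned free while the carriage is still forward (value of joint lock_knob above 1.3 rad and value of joint carriage below 0.015 m), for 0.1 s.
2. the carriage is slid back with the shock still in its seat (value of joint carriage above 0.033 m and height (world z) of shock below 0.035 m), for 0.1 s.
3. the shock is lifted out of the fixture (height (world z) of can_middle above 0.12 m and contact force between the fingers and shock above 1 N), for 0.1 s.
At the end, for the whole second after the job is handed in: The fingers hold the shock still in the air, touching nothing else: rod eye within 25 mm of the point 100 mm before the lens, nearer the lens than the can, length within 0.2 rad of the lens axis, top within 0.75 rad of upright; lock knob over 1.3 rad, carriage over 33 mm back (distance between rod_eye and view_point below 0.025 m and angle between the y axis of rod_eye and the x axis of view_point, either way round below 0.2 rad and x of can_middle in the frame of view_point below -0.08 m and angle between rod_eye's own z axis and vertical below 0.75 rad and contact force between the fingers and shock above 1 N and contact force between shock and fixture below 0.1 N and contact force between shock and camera below 0.1 N and height (world z) of shock above 0.12 m and linear speed of shock below 0.03 m/s and value of joint lock_knob above 1.3 rad and value of joint carriage above 0.033 m); the arm keeps its last pose, push and grip.
It fails at once if the camera or its stand is touched (over 1 N) (contact force between any of the arm, the fingers, shock and camera above 1 N).
It fails at once if a bystander is moved by more than 20 mm (distance of any of hex_key, gold_caliper, red_blister, coil_spring, brush from where it was at the start of the episode above 0.02 m).
It also fails if it takes over 54 s, if anything falls off the work surface, if the arm or the gripper's body presses on something with over 40 N, if the wrist force passes 120 N, or if a joint passes its speed limit or range.

ROBOT

A 6-joint arm with a two-finger parallel gripper is mounted at the origin on a cart in front of the work surface, level with it; the furniture and walls round the work are solid. World frame = base frame: x ahead of the robot, y to its left, z up, the work surface at z = 0. Lengths are in mm, angles in rad, forces in N, time in s.
With the tool pointing down it reaches from about 300 to 950 mm from the base axis. Payload 3.1 kg.
Tool frame: the origin (TCP) lies on the centre line of the jaws, within the pads' length; the fingertips stand 17 mm ahead of it and the grasp point (between the pads) lies 2 mm behind it (manip.tip_reach is the z of the fingertips in the tool frame, in mm); z points along the fingers, y is the line along which they close (so a half turn about z gives the same grasp; the last joint's range is limited). The gripper opens to 85 mm and grips with 20 to 120 N. Pads are 22 mm wide; open, the fingers measure 114 mm over their backs; the gripper's body (76 mm by 85 mm) begins 54 mm behind the grasp point. The pads swing forward as they close: fully open they stand 13 mm farther back than shut.
Start: joints at [-1.304, 0.308, 1.634, -0, 1.2, -0.07], TCP at [206.516, -589.901, 211.272] pointing down, gripper open.
Joint ranges: [-3.06, 3.06], [-0.79, 1.96], [0.05, 2.63], [-1.19, 4.34], [0.05, 2.64], [-2.94, 2.94]. Speed limits (rad/s): [2.79, 2.79, 3.14, 3.14, 3.14, 3.14].

INTERFACE

Orientations are given as a unit quaternion [x, y, z, w].
In Python, from cell import manip, eyes, masks_of, landmark_of gives the robot as it stands. The module is installed in compiled form; this text tells all that it offers.
- The arm moves only by the tool step_arm, never from a script. Its argument "commands" is one flat list of numbers, 4 for each row, row after row: the shift along the world's x, y, z in m, then the turn about the world's z in rad. A call has 1 to 12 rows; each row shifts and turns the commanded pose from where the row before left it; what a row does not reach is not made up. A row lasts 1/10 s, in which the tool goes at most 50 mm and 8.59 degrees, less where a joint would pass 70% of its speed; a pose out of reach is approached as far as the arm can. A call is refused whole if a number of a shift passes 0.05 or a number of a turn 0.15, either way. A call with a gripper value outside its range is refused whole. "grip" is the closure, from 0 (fully open) to 1 (shut), set as the call begins (left out, the last holds). The fingers move at their own pace and stop on an object; "newtons" is the grip in N (left out, the last holds). Time passes only in rows, so rows that do not move let the fingers close. It gives the time, the measured TCP pose, the force, the opening and the grip force at its end, in the units of the state.
- manip.get_state(): the state, without advancing time (a new reading comes with each control period).
- eyes.camera(name): name is "scene" or "top" or "wrist"; returns a dict with "frame" (400x640x3 uint8, blue, green, red), "z_map" (400x640 float32, mm along the optical axis (not along the pixel's ray), 0 where there is no reading), "camera_matrix" (3x3 intrinsics, pixels), "distortion" ([k1, k2, p1, p2, k3] as OpenCV has them; the pictures are not rectified), "origin" and "orientation" of the camera in the world; the wrist camera has in their place "tool_from_camera" (4x4, takes a point from camera to tool coordinates, whose origin is the TCP and whose axes are the flange's). Camera axes: x right, y down, z forward; pixel columns grow to the right and rows downward; lengths in mm; the calibration is good to about 2 mm. A picture is of the moment at which its call begins: read the wrist's pose just before it.
- manip.finish_job(): hands the job in; it is judged then, once.
Trained networks look in a picture, given as the dict that the camera call returned (one of the last four; its "shot" number tells which), for a name from the list of things; names that differ only in an ending like _2 or _b are one class to them, and where a whole thing is asked for, a point or a joint stands for the part that bears it (a point fixed in the world has none). Each returns a list of dicts, best first, with "conf" (0 to 1); they miss things now and then, are a little off and sometimes report something else, mostly with a low value. They report only what shows in the picture. A call takes as long as a camera call. They do not tell look-alikes from the thing itself.
- masks_of(picture, query): "pixels" (400x640 bool, what is visible of it) and "box" ([centre column, centre row, width, height] in pixels, round what is visible of it).
- landmark_of(picture, query): "xy" ([column, row] in pixels: a listed point, or the origin of a listed thing).
The state is a dict: "time": time; "qpos": joint angles; "dq": joint speeds; "joint_torque": joint torques, N m; "ee_pos": TCP position; "tool_rot": TCP orientation; "wrist_force": force on the tool from outside, world axes, zero at the start; "ft_torque": the same for the moment, N m; "gripper_width": finger opening in mm; "finger_force": force on a finger pad.
Only numpy, scipy, OpenCV 4.12 (cv2) and the standard library are available. Lean on these libraries where they do the work, as an engineer would, in place of code of your own. Each camera call takes 0.05 s, during which the arm holds its last target. There are 200 camera calls.

## Working session

There is one attempt and no reset: what is moved stays moved. The work goes in short steps, Python scripts to look and compute and a tool call to move; the robot and the scene stay as the last step left them, time stands still between calls to the robot, and variables do not carry over. Pictures are saved under pics/ and viewed, at most 10 in all, crops included, and the job is handed in when it is done.

Besides the shell and the picture viewer there is one more tool, called after "Call:" by a JSON object that holds its "api" and its "payload", one argument or row to a line. step_arm: Moves the arm, as the interface text tells. Its arguments: {"type":"object","properties":{"commands":{"type":"array"},"grip":{"type":"number"},"newtons":{"type":"number"}},"required":["commands"]}

```bash
mkdir -p pics; cat > h.py <<'E'
import numpy as np, cv2
from cell import manip, eyes, masks_of, landmark_of
from scipy.spatial.transform import Rotation as R
def pose(p):
    if "tool_from_camera" in p:
        s=p["st"]; T=np.eye(4); T[:3,:3]=R.from_quat(s["tool_rot"]).as_matrix(); T[:3,3]=s["ee_pos"]
        return T@np.array(p["tool_from_camera"])
    T=np.eye(4); o=np.array(p["orientation"],float)
    T[:3,:3]=o if o.shape==(3,3) else R.from_quat(o).as_matrix(); T[:3,3]=p["origin"]; return T
def shot(n):
    s=manip.get_state(); p=eyes.camera(n); p["st"]=s; return p
def rays(p,uv):
    u=cv2.undistortPoints(np.array(uv,float).reshape(-1,1,2),p["camera_matrix"],np.array(p["distortion"],float)).reshape(-1,2)
    return np.c_[u,np.ones(len(u))]
def at_z(p,uv,z):
    T=pose(p); d=rays(p,uv)@T[:3,:3].T; o=T[:3,3]
    return o+d*((z-o[2])/d[:,2])[:,None]
def cloud(p,mask):
    v,u=np.nonzero(mask&(p["z_map"]>0)); 
    if len(u)==0: return np.zeros((0,3))
    T=pose(p); c=rays(p,np.c_[u,v])*p["z_map"][v,u][:,None]
    return c@T[:3,:3].T+T[:3,3]
E
python3 - <<'E'
from h import *
for n in ["scene","top"]:
    p=shot(n); cv2.imwrite(f"pics/{n}.png",p["frame"]); print(n,np.round(pose(p),2).tolist())
    for q in ["fixture","shock","can_middle","rod_eye","knob_grip","carriage_handle","camera","lens"]:
        print(q,[(np.round(d["xy"]).tolist(),round(d["conf"],2)) for d in landmark_of(p,q)[:4]])
print(manip.get_state())
E
```

```text
scene [[-0.74, -0.47, 0.48, -50.98], [-0.67, 0.53, -0.52, 734.68], [-0.0, -0.71, -0.71, 1107.12], [0.0, 0.0, 0.0, 1.0]]
fixture [([289.0, 307.0], 0.72)]
shock [([294.0, 306.0], 0.76), ([231.0, 362.0], 0.73)]
can_middle [([284.0, 302.0], 0.83), ([221.0, 368.0], 0.7)]
rod_eye [([259.0, 338.0], 0.89), ([323.0, 297.0], 0.69)]
knob_grip [([307.0, 278.0], 0.48)]
carriage_handle [([301.0, 286.0], 0.54)]
camera [([388.0, 170.0], 0.94)]
lens [([390.0, 122.0], 0.62), ([334.0, 173.0], 0.44)]
top [[-0.02, -1.0, 0.06, 473.73], [-1.0, 0.02, -0.0, 69.8], [0.0, -0.06, -1.0, 1784.66], [0.0, 0.0, 0.0, 1.0]]
fixture [([250.0, 228.0], 0.73), ([436.0, 187.0], 0.57)]
shock [([247.0, 231.0], 0.96), ([188.0, 235.0], 0.78)]
can_middle [([238.0, 228.0], 0.93), ([176.0, 234.0], 0.79), ([248.0, 230.0], 0.67), ([386.0, 147.0], 0.62)]
rod_eye [([210.0, 235.0], 0.88), ([266.0, 252.0], 0.78), ([317.0, 254.0], 0.19)]
knob_grip [([273.0, 223.0], 0.67)]
carriage_handle [([260.0, 231.0], 0.76)]
camera [([440.0, 180.0], 0.97)]
lens [([434.0, 191.0], 0.63)]
{'time': 0.9, 'qpos': array([-1.30371035e+00,  3.08043230e-01,  1.63376422e+00,  5.94342834e-06,
        1.19971792e+00, -6.97189546e-02]), 'dq': array([-0.0002137 ,  0.00169758,  0.00038352,  0.0005136 ,  0.0011495 ,
        0.00014279]), 'joint_torque': array([ 1.86352539e-03, -4.15273440e+01, -2.77089089e+01, -4.28464671e-05,
        7.06409937e-04,  4.59144999e-06]), 'ee_pos': array([ 206.5173354 , -589.92158343,  211.32449979]), 'tool_rot': array([9.85853964e-01, 1.67606567e-01, 6.07065182e-06, 3.32066256e-05]), 'wrist_force': array([-0.04962576, -0.25179303, -0.03707894]), 'ft_torque': array([-0.01032979,  0.04044719, -0.00147699]), 'finger_force': 0.0, 'gripper_width': 85.49180117705372}
```

View pics/scene.png

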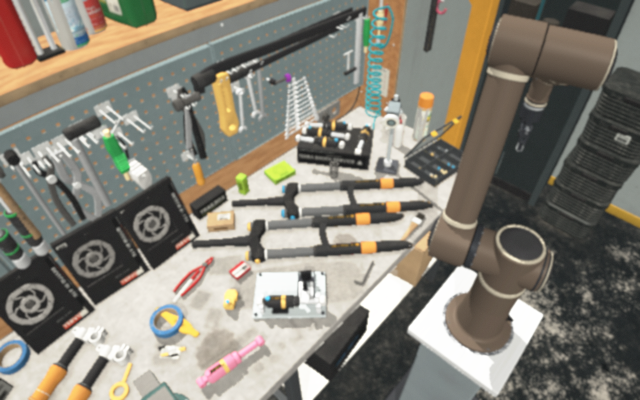

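View pics/top.png

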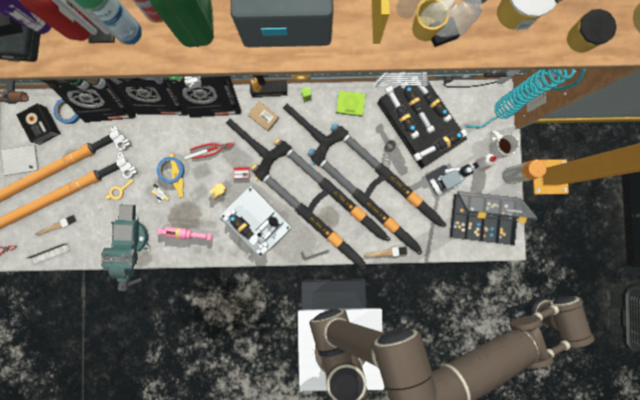

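The scene view shows the fixture near (290,295), with the black-can shock at about (280,302), and the pink look-alike at (230,362). In the top view the fixture is at (255,218) and the camera stand at (445,180), with spare shocks on the black box at (420,122). The black can with blue adjuster inside the white fixture is the shock I want, because the others are pink or on the box. I'll get rough 3D positions next.

```bash
python3 - <<'E'
from h import *
p=shot("top")
print("land", at_z(p,[[238,228],[266,252],[273,223],[260,231]],42).round().tolist(), at_z(p,[[440,180]],0).round().tolist())
for q in ["fixture","shock","camera","hex_key","gold_caliper","red_blister","coil_spring","brush"]:
    for m in masks_of(p,q)[:3]:
        c=cloud(p,m["pixels"]); 
        print(q,round(m["conf"],2),np.round(m["box"]).tolist(),np.round(np.median(c,0)).tolist(),"min",np.percentile(c,2,axis=0).round().tolist(),"max",np.percentile(c,98,axis=0).round().tolist())
im=cv2.resize(p["frame"][120:280,200:500],(800,427),interpolation=cv2.INTER_CUBIC); cv2.imwrite("pics/topc.png",im)
E
```

```text
land [[470.0, 376.0, 42.0], [378.0, 273.0, 42.0], [486.0, 245.0, 42.0], [457.0, 294.0, 42.0]] [[638.0, -401.0, 0.0]]
fixture 0.87 [254.0, 223.0, 66.0, 70.0] [498.0, 307.0, 11.0] min [383.0, 203.0, -1.0] max [607.0, 427.0, 63.0]
shock 0.95 [187.0, 233.0, 58.0, 7.0] [452.0, 591.0, 33.0] min [433.0, 484.0, 6.0] max [476.0, 676.0, 47.0]
shock 0.89 [250.0, 231.0, 43.0, 42.0] [469.0, 356.0, 54.0] min [379.0, 273.0, 15.0] max [527.0, 414.0, 68.0]
shock 0.23 [447.0, 186.0, 26.0, 27.0] [602.0, -336.0, 331.0] min [567.0, -372.0, 309.0] max [634.0, -292.0, 344.0]
camera 0.95 [452.0, 180.0, 52.0, 31.0] [622.0, -366.0, 323.0] min [571.0, -478.0, 0.0] max [686.0, -295.0, 345.0]
camera 0.72 [249.0, 233.0, 45.0, 46.0] [470.0, 357.0, 55.0] min [383.0, 275.0, 37.0] max [527.0, 413.0, 68.0]
camera 0.23 [388.0, 251.0, 46.0, 12.0] [365.0, -209.0, 9.0] min [353.0, -257.0, 1.0] max [382.0, -112.0, 19.0]
hex_key 0.5 [318.0, 255.0, 26.0, 6.0] [362.0, 86.0, 7.0] min [350.0, 43.0, -3.0] max [375.0, 135.0, 16.0]
gold_caliper 0.72 [218.0, 192.0, 22.0, 17.0] [613.0, 455.0, 24.0] min [587.0, 428.0, -4.0] max [640.0, 485.0, 42.0]
red_blister 0.43 [241.0, 175.0, 15.0, 13.0] [681.0, 363.0, 15.0] min [661.0, 337.0, 5.0] max [703.0, 394.0, 25.0]
coil_spring 0.55 [261.0, 232.0, 24.0, 21.0] [443.0, 291.0, 49.0] min [417.0, 254.0, 10.0] max [483.0, 321.0, 97.0]
coil_spring 0.27 [248.0, 232.0, 42.0, 44.0] [474.0, 362.0, 54.0] min [382.0, 274.0, 11.0] max [534.0, 416.0, 68.0]
```

View pics/topc.png

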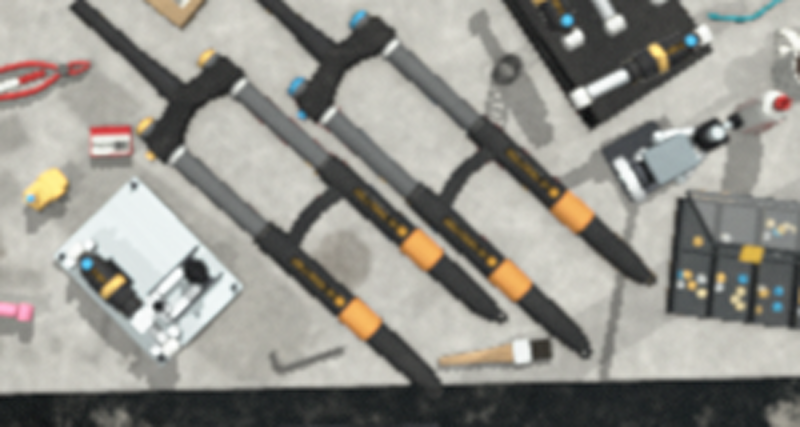

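Call:
{"api": "step_arm", "payload": {
  "commands": [0.011, 0.044, 0.01, 0.025, 0.011, 0.044, 0.01, 0.025, 0.011, 0.044, 0.01, 0.025, 0.011, 0.044, 0.01, 0.025, 0.011, 0.044, 0.01, 0.025, 0.011, 0.044, 0.01, 0.025, 0.011, 0.044, 0.01, 0.025, 0.011, 0.044, 0.01, 0.025, 0.011, 0.044, 0.01, 0.025, 0.011, 0.044, 0.01, 0.025]
}}

```text
time: 2.35
ee_pos: [316.5, -148.3, 312.0]
tool_rot: [0.957, 0.289, 0.001, 0.001]
wrist_force: [0.6, 0.3, 0.2]
gripper_width: 85.2
finger_force: 0.0
```

Call:
{"api": "step_arm", "payload": {
  "commands": [0.011, 0.044, 0.01, 0.025, 0.011, 0.044, 0.01, 0.025, 0.011, 0.044, 0.01, 0.025, 0.011, 0.044, 0.01, 0.025, 0.011, 0.044, 0.01, 0.025, 0.011, 0.044, 0.01, 0.025, 0.011, 0.044, 0.01, 0.025, 0.011, 0.044, 0.01, 0.025, 0.011, 0.044, 0.01, 0.025, 0.0, 0.0, 0.0, 0.025, 0, 0, 0, 0]
}}

```text
time: 3.45
ee_pos: [415.3, 246.7, 401.0]
tool_rot: [0.913, 0.407, -0.0, 0.0]
wrist_force: [-0.4, -0.3, -0.8]
gripper_width: 85.5
finger_force: 0.0
```

```bash
python3 - <<'E'
from h import *
s=manip.get_state(); print(s["ee_pos"].round(1),s["tool_rot"].round(4),s["qpos"].round(2),s["time"])
p=shot("wrist"); print(np.round(p["tool_from_camera"],3).tolist(), p["camera_matrix"][0,0])
print(pose(p).round(2))
cv2.imwrite("pics/w1.png",p["frame"])
for q,z in [("fixture",0),("shock",22),("can_middle",42),("rod_eye",42),("knob_grip",47),("carriage_handle",84)]:
    for d in landmark_of(p,q)[:2]: print(q,np.round(d["xy"]),round(d["conf"],2),at_z(p,[d["xy"]],z).round(1).tolist())
E
```

```text
[415.3 246.7 401. ] [ 9.132e-01  4.074e-01 -5.000e-04  3.000e-04] [ 0.45 -0.09  1.7  -0.    1.53  1.18] 3.45
[[0.001, -0.946, -0.324, 83.062], [1.0, 0.001, 0.001, -0.665], [-0.001, -0.324, 0.946, -163.595], [0.0, 0.0, 0.0, 1.0]] 302.324470978103
[[ 7.4000e-01 -6.3000e-01 -2.2000e-01  4.7040e+02]
 [-6.7000e-01 -7.0000e-01 -2.4000e-01  3.0914e+02]
 [ 0.0000e+00  3.3000e-01 -9.5000e-01  5.6455e+02]
 [ 0.0000e+00  0.0000e+00  0.0000e+00  1.0000e+00]]
fixture [300.  89.] 0.55 [[453.6, 346.7, 0.0]]
can_middle [302.  66.] 0.75 [[481.5, 367.8, 42.0]]
rod_eye [234.  30.] 0.86 [[437.9, 478.9, 42.0]]
rod_eye [295. 149.] 0.83 [[380.1, 278.6, 42.0]]
knob_grip [356. 117.] 0.67 [[493.1, 249.8, 47.0]]
carriage_handle [314. 122.] 0.86 [[438.6, 293.0, 84.0]]
```

View pics/w1.png

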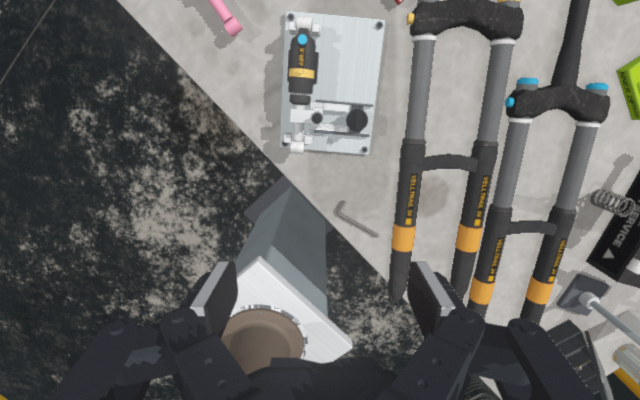

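The wrist view shows the plate at (285–383, 12–153), with the can at (302,66), rod eye at (295,149), knob at (356,117) and post at (316,118). I'll move closer to refine these.

Call:
{"api": "step_arm", "payload": {
  "commands": [0.02, 0.022, -0.03, 0, 0.02, 0.022, -0.03, 0, 0.02, 0.022, -0.03, 0, 0.02, 0.022, -0.03, 0, 0, 0, 0, 0, 0, 0, 0, 0]
}}

```text
time: 4.4
ee_pos: [495.0, 333.3, 279.8]
tool_rot: [0.914, 0.406, -0.002, 0.0]
wrist_force: [-1.4, -0.3, 0.2]
gripper_width: 85.3
finger_force: 0.0
```

```bash
python3 - <<'E'
from h import *
p=shot("wrist"); print(p["st"]["ee_pos"].round(1))
cv2.imwrite("pics/w2.png",p["frame"])
L={}
for q,z in [("fixture",0),("shock",22),("can_middle",42),("rod_eye",42),("knob_grip",57),("carriage_handle",84)]:
    for d in landmark_of(p,q)[:2]: print(q,np.round(d["xy"]),round(d["conf"],2),at_z(p,[d["xy"]],z).round(1).tolist())
# plate top by depth: z 8..13
T=cloud(p,np.ones((400,640),bool))
c=T[(abs(T[:,2]-10)<4)&(np.hypot(T[:,0]-480,T[:,1]-300)<220)]
full=p["z_map"]
for q in ["fixture","shock","knob_grip","carriage_handle"]:
    for m in masks_of(p,q)[:2]:
        c=cloud(p,m["pixels"]); print(q,round(m["conf"],2),np.round(m["box"]),np.median(c,0).round(1), np.percentile(c[:,2],[2,98]).round(1))
        if q=="fixture":
            f=c[(c[:,2]>4)&(c[:,2]<20)]; r=cv2.minAreaRect(f[:,:2].astype(np.float32)); print("rect",r)
        if q=="shock":
            f=c[c[:,2]>50]; 
            if len(f)>20: print("canrect",cv2.minAreaRect(f[:,:2].astype(np.float32)))
# post top: z 85..100
g=T[(T[:,2]>86)&(T[:,2]<102)&(np.hypot(T[:,0]-440,T[:,1]-292)<40)]; print("post",len(g),g.mean(0).round(1) if len(g) else 0)
g=T[(T[:,2]>51)&(T[:,2]<61)&(np.hypot(T[:,0]-490,T[:,1]-250)<30)]; print("bar",len(g),g.mean(0).round(1), cv2.minAreaRect(g[:,:2].astype(np.float32)))
E
```

```text
[495.  333.3 279.8]
fixture [298. 169.] 0.82 [[455.4, 344.9, 0.0]]
shock [294. 175.] 0.76 [[451.4, 344.9, 22.0]]
shock [176.  42.] 0.58 [[458.7, 573.5, 22.0]]
can_middle [148.  16.] 0.71 [[460.3, 607.5, 42.0]]
can_middle [295. 150.] 0.57 [[480.0, 370.7, 42.0]]
rod_eye [293. 241.] 0.65 [[385.7, 276.7, 42.0]]
rod_eye [216. 102.] 0.55 [[447.5, 482.6, 42.0]]
knob_grip [364. 211.] 0.86 [[494.3, 248.7, 57.0]]
carriage_handle [311. 220.] 0.81 [[441.1, 295.1, 84.0]]
carriage_handle [298. 170.] 0.64 [[473.6, 354.3, 84.0]]
fixture 0.83 [333. 163. 125. 153.] [511.7 314.2  11.4] [ 9.2 64.9]
rect ((493.9499816894531, 316.12274169921875), (224.2439727783203, 164.1903076171875), 43.568870544433594)
shock 0.67 [298. 171.  36. 148.] [478.6 364.8  56.8] [39.8 67.4]
canrect ((455.80096435546875, 344.32110595703125), (208.12608337402344, 38.1345329284668), 43.831825256347656)
shock 0.62 [173.  56. 104. 112.] [451.6 577.6  33.3] [19.3 42.7]
knob_grip 0.92 [363. 210.  25.  37.] [494.6 248.1  37.8] [19.4 59.3]
carriage_handle 0.78 [319. 208.  74.  39.] [450.8 298.8  56.6] [17.5 97.4]
post 115 [447.  294.4  95.4]
bar 226 [492.9 245.8  57.3] ((492.3289489746094, 244.63381958007812), (35.63795471191406, 11.865424156188965), 48.09050750732422)
```

View pics/w2.png

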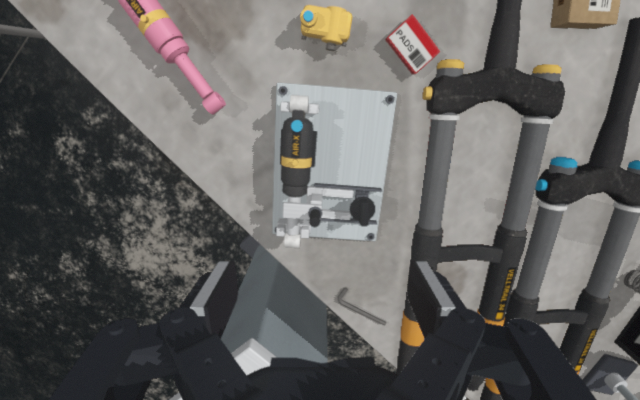

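```bash
python3 - <<'E'
from h import *
p=shot("wrist")
T=cloud(p,np.ones((400,640),bool))
a=np.radians(43.65); y=-np.array([np.cos(a),np.sin(a)]); x=np.array([y[1],-y[0]]); o=np.array([455.7,345.3])
f=np.c_[(T[:,:2]-o)@x,(T[:,:2]-o)@y,T[:,2]]
print("x\\y",list(range(5,100,6)))
for X in range(-125,10,5):
    r=[]
    for Y in range(5,100,6):
        g=f[(abs(f[:,0]-X)<2.5)&(abs(f[:,1]-Y)<3),2]; r.append(f"{np.max(g):3.0f}" if len(g) else "  .")
    print(f"{X:5d}"," ".join(r))
im=p["frame"][170:250,270:390]; cv2.imwrite("pics/knob.png",cv2.resize(im,(780,520),interpolation=cv2.INTER_CUBIC))
E
```

```text
x\y [5, 11, 17, 23, 29, 35, 41, 47, 53, 59, 65, 71, 77, 83, 89, 95]
 -125  12  12  24  13  12  12  12  12  12  12  21  22  12  12  12  15
 -120  12  13  23  13  13  12  12  34   .  13  22  23  12  13  16  16
 -115  13  12  23  12  36  38  38  38  37   .  21  24  12  13  14  16
 -110  13  12  23  17  38  38  39  38  38  36   .   .  12  12  13  12
 -105  13  12  24  36  39  58  58  59  58  58   .   .   .  12  12  13
 -100  13  13  24  58  59  59  60  60  59  59   .  21  13  12  12  12
  -95  13  13  23  57  60  60  59  60  59  59  24  23  12  13  12  12
  -90  13  13  23  44  57  56  57  38  39  38  21  23  12  12  12  13
  -85  12  12  23  24  38  39  39  38  39  36  24  23  12  12  12  12
  -80  12  13  23  24  24  38  37  39  35  24  24  23  13  12  12  13
  -75  13  12  23  24  25  13  12  13  23  25  25  23  13  13  12  13
  -70  13  12  23  25  24  13  12  13  23  24  25  23  13  12  12  12
  -65  13  12  23  25  24  13  12  13  22  24  25  23  13  12  12  12
  -60  12  12  23  25  24  12  12  12  24  25  23  23  12  12  13  13
  -55  13  13  24  25  24  13  13  13  24  24  24  2
[... 157 characters left out ...]

  -40  12  13  23  25  58  67  96  67  21   .  24  23  12  12  13  13
  -35  13  12  23  24  64  96  98  98   .   .   .   .   .  11  12  13
  -30  13  12  24  24  61  97  99  98   .   .   .   .   .   .  12  13
  -25  13  12  21  24  61  97  98  97  64   .   .   .  49  51  49  11
  -20  52  12  48  47  24  66  68  65  65   .   .   .  51  50  49   .
  -15  60  56  57  57  61  66  66  66  64   .   .   .  50  50  49   .
  -10  62  59  59  60  48  66  66  65  65  46  50  50  48  48  54  55
   -5  64  61  61  60  62  65  66  66  66  53  53  54  53  53  54  55
    0  64  62  62  62  64  66  65  66  65  54  53  53  54  53  54  56
    5  64  60  61  61  53  66  65  66  66  51  53  52  53  52  53  55
```

View pics/knob.png

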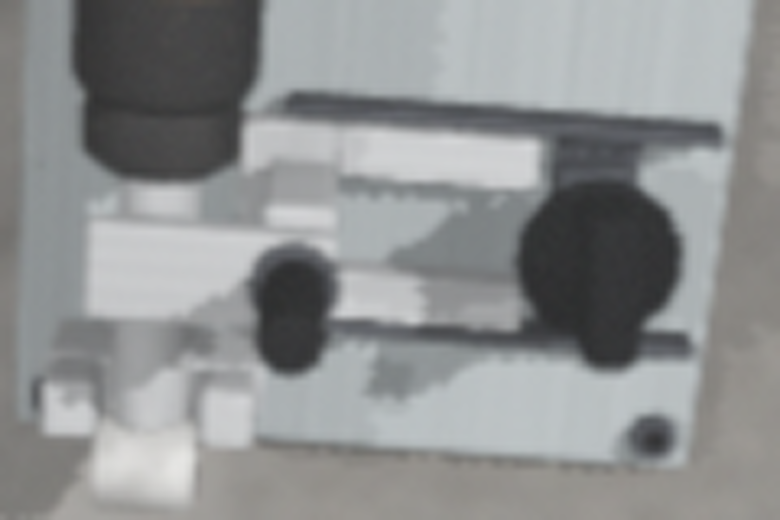

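Call:
{"api": "step_arm", "payload": {
  "commands": [-0.0015, -0.0295, -0.035, 0, -0.0012, -0.0295, -0.035, 0, 0, -0.0297, -0.035, 0, 0, 0, -0.04, 0, 0, 0, -0.03, 0, 0, 0, 0, 0, 0, 0, 0, 0, 0, 0, 0, 0],
  "grip": 0.5,
  "newtons": 40
}}

```text
time: 5.8
ee_pos: [494.7, 246.4, 108.5]
tool_rot: [0.914, 0.406, 0.002, 0.0]
wrist_force: [-0.3, 0.2, 1.2]
gripper_width: 42.7
finger_force: 0.0
```

Call:
{"api": "step_arm", "payload": {
  "commands": [-0.0024, -0.0018, -0.02, 0, 0, 0, -0.02, 0, 0, 0, -0.012, 0, 0, 0, 0, 0, 0, 0, 0, 0]
}}

```text
time: 6.3
ee_pos: [491.4, 244.1, 55.4]
tool_rot: [0.914, 0.406, 0.001, 0.0]
wrist_force: [0.5, 0.2, -0.3]
gripper_width: 42.6
finger_force: 0.0
```

Call:
{"api": "step_arm", "payload": {
  "commands": [0, 0, 0, 0, 0, 0, 0, 0, 0, 0, 0, 0, 0, 0, 0, 0, 0, 0, 0, 0],
  "grip": 1.0,
  "newtons": 40
}}

```text
time: 6.8
ee_pos: [490.5, 243.6, 54.4]
tool_rot: [0.914, 0.406, 0.0, -0.0]
wrist_force: [0.3, -0.2, 0.4]
gripper_width: -0.1
finger_force: 0.0
```

```bash
python3 - <<'E'
from h import *
print(manip.tip_reach, {k:np.round(v,3) for k,v in manip.get_state().items()})
p=shot("wrist"); cv2.imwrite("pics/w3.png",p["frame"])
E
```

```text
17.0 {'time': np.float64(6.8), 'qpos': array([0.381, 0.366, 1.92 , 0.   , 0.856, 1.115]), 'dq': array([-0.   ,  0.003,  0.002,  0.002, -0.002,  0.   ]), 'joint_torque': array([ 3.0000e-03, -3.8041e+01, -2.1735e+01,  0.0000e+00, -3.0000e-03,
        0.0000e+00]), 'ee_pos': array([490.516, 243.638,  54.433]), 'tool_rot': array([ 0.914,  0.406,  0.   , -0.   ]), 'wrist_force': array([ 0.343, -0.198,  0.441]), 'ft_torque': array([-0.011, -0.015,  0.008]), 'finger_force': np.float64(0.0), 'gripper_width': np.float64(-0.124)}
```

View pics/w3.png

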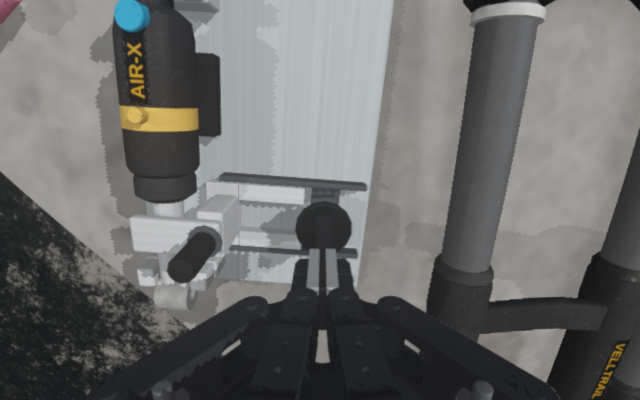

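```bash
python3 - <<'E'
from h import *
p=shot("wrist"); 
T=pose(p); print("tcp px",(np.linalg.inv(T)@np.r_[p["st"]["ee_pos"],1]).round(1))
Z=p["z_map"]; fr=p["frame"]
def pt(u,v): 
    z=Z[v,u]; return (T[:3,:3]@(rays(p,[[u,v]])[0]*z)+T[:3,3]).round(0)
for u in (300,314,322,331,345):
    print(u,[(v,pt(u,v).tolist()) for v in range(205,300,10)])
for d in landmark_of(p,"knob_grip")[:2]: print(d,at_z(p,[d["xy"]],47))
q=shot("top"); print([(d["xy"],d["conf"],at_z(q,[d["xy"]],47).round(0)) for d in landmark_of(q,"knob_grip")[:2]])
E
```

```text
tcp px [  0.4  25.6 181.7   1. ]
300 [(205, [485.0, 262.0, 11.0]), (215, [488.0, 262.0, 36.0]), (225, [483.0, 258.0, 37.0]), (235, [478.0, 252.0, 37.0]), (245, [468.0, 243.0, 23.0]), (255, [457.0, 232.0, 11.0]), (265, [486.0, 256.0, 89.0]), (275, [487.0, 255.0, 97.0]), (285, [487.0, 255.0, 105.0]), (295, [493.0, 259.0, 122.0])]
314 [(205, [499.0, 262.0, 37.0]), (215, [499.0, 261.0, 52.0]), (225, [496.0, 257.0, 57.0]), (235, [491.0, 252.0, 56.0]), (245, [487.0, 247.0, 55.0]), (255, [494.0, 254.0, 86.0]), (265, [494.0, 254.0, 95.0]), (275, [494.0, 254.0, 104.0]), (285, [495.0, 254.0, 111.0]), (295, [495.0, 254.0, 119.0])]
322 [(205, [503.0, 258.0, 38.0]), (215, [503.0, 258.0, 55.0]), (225, [500.0, 255.0, 58.0]), (235, [495.0, 250.0, 57.0]), (245, [491.0, 246.0, 59.0]), (255, [497.0, 251.0, 85.0]), (265, [497.0, 252.0, 96.0]), (275, [497.0, 252.0, 104.0]), (285, [497.0, 252.0, 112.0]), (295, [495.0, 249.0, 113.0])]
331 [(205, [507.0, 254.0, 36.0]), (215, [507.0, 255.0, 54.0]), (225, [503.0, 251.0, 57.0]), (235, [499.0, 247.0, 58.0]), (245, [495.0, 241.0, 58.0]), (255, [501.0, 249.0, 87.0]), (265, [500.0, 249.0, 96.0]), (275, [500.0, 249.0, 103.0]), (285, [500.0, 250.0, 112.0]), (295, [500.0, 250.0, 120.0])]
345 [(205, [509.0, 240.0, 11.0]), (215, [509.0, 243.0, 37.0]), (225, [505.0, 238.0, 37.0]), (235, [500.0, 233.0, 38.0]), (245, [495.0, 227.0, 37.0]), (255, [486.0, 215.0, 23.0]), (265, [503.0, 242.0, 89.0]), (275, [502.0, 242.0, 98.0]), (285, [502.0, 243.0, 106.0]), (295, [505.0, 248.0, 122.0])]
[]
```

The gripper shut on nothing. The picture shows why: the grey finger ends stop near (320,250) at a depth of z≈81, clear above the bar top at (322,225), z≈57. So the real tips sit about 27 mm behind the reported TCP, not 17 mm ahead of it. I'll check by touching the bar top lightly with the fingers shut.

Call:
{"api": "step_arm", "payload": {
  "commands": [0.0015, 0.001, -0.008, 0, 0, 0, -0.006, 0, 0, 0, -0.004, 0, 0, 0, 0, 0, 0, 0, 0, 0]
}}

```text
time: 7.55
ee_pos: [491.6, 244.5, 37.0]
tool_rot: [0.914, 0.406, -0.001, 0.0]
wrist_force: [-2.0, -1.1, 8.7]
gripper_width: -0.1
finger_force: 4.4
```

Call:
{"api": "step_arm", "payload": {
  "commands": [0, 0, -0.003, 0, 0, 0, 0, 0]
}}

```text
time: 7.75
ee_pos: [491.8, 244.5, 36.8]
tool_rot: [0.914, 0.406, -0.001, 0.0]
wrist_force: [-8.3, -3.7, 26.5]
gripper_width: 0.1
finger_force: 12.9
```

Call:
{"api": "step_arm", "payload": {
  "commands": [0, 0, -0.003, 0, 0, 0, 0, 0]
}}

```text
time: 7.95
ee_pos: [492.0, 244.6, 36.6]
tool_rot: [0.914, 0.407, -0.002, 0.0]
wrist_force: [-14.0, -6.1, 42.5]
gripper_width: -0.0
finger_force: 21.3
```

Call:
{"api": "step_arm", "payload": {
  "commands": [0, 0, -0.002, 0, 0, 0, 0, 0]
}}

```text
time: 8.15
ee_pos: [492.2, 244.7, 36.5]
tool_rot: [0.914, 0.407, -0.002, 0.0]
wrist_force: [-18.2, -8.8, 53.6]
gripper_width: -0.2
finger_force: 26.7
```

Call:
{"api": "step_arm", "payload": {
  "commands": [0, 0, 0.02, 0, 0, 0, 0.01, 0, 0, 0, 0, 0, 0, 0, 0, 0, 0, 0, 0, 0],
  "grip": 0.55
}}

```text
time: 8.65
ee_pos: [490.7, 244.1, 56.5]
tool_rot: [0.914, 0.406, -0.002, -0.0]
wrist_force: [-0.2, 0.0, -0.7]
gripper_width: 38.5
finger_force: 0.0
```

```bash
python3 - <<'E'
from h import *
s=manip.get_state(); print(s["ee_pos"],s["gripper_width"],s["wrist_force"])
p=shot("wrist"); T=cloud(p,np.ones((400,640),bool))
g=T[(T[:,2]>51)&(T[:,2]<61)&(np.hypot(T[:,0]-492,T[:,1]-245)<26)]; print("bar",len(g),cv2.minAreaRect(g[:,:2].astype(np.float32)))
E
```

```text
[490.66191515 244.0745098   56.53943719] 38.49775217099335 [-0.21235296  0.00243062 -0.65200674]
bar 1094 ((492.34161376953125, 244.8590545654297), (36.13691329956055, 11.98501968383789), 49.62799835205078)
```

Call:
{"api": "step_arm", "payload": {
  "commands": [0.0016, 0.0008, -0.015, 0.03, 0, 0, -0.015, 0, 0, 0, -0.007, 0, 0, 0, 0, 0, 0, 0, 0, 0]
}}

```text
time: 9.2
ee_pos: [493.1, 245.2, 20.5]
tool_rot: [0.908, 0.42, -0.001, -0.0]
wrist_force: [0.0, -0.7, 0.1]
gripper_width: 38.3
finger_force: 0.0
```

Call:
{"api": "step_arm", "payload": {
  "commands": [0, 0, 0, 0, 0, 0, 0, 0, 0, 0, 0, 0, 0, 0, 0, 0, 0, 0, 0, 0],
  "grip": 1.0,
  "newtons": 50
}}

```text
time: 9.7
ee_pos: [493.8, 245.9, 22.1]
tool_rot: [0.908, 0.42, 0.0, -0.0]
wrist_force: [-2.6, 3.2, 5.5]
gripper_width: 10.5
finger_force: 50.7
```

Call:
{"api": "step_arm", "payload": {
  "commands": [-0.001, -0.001, 0.001, 0.12, 0, 0, 0, 0.12, 0, 0, 0, 0.12, 0, 0, 0, 0.12, 0, 0, 0, 0.12, 0, 0, 0, 0.12, 0, 0, 0, 0.12, 0, 0, 0, 0.12, 0, 0, 0, 0.12, 0, 0, 0, 0.12, 0, 0, 0, 0.12, 0, 0, 0, 0.12]
}}

```text
time: 10.9
ee_pos: [491.6, 245.9, 22.1]
tool_rot: [0.404, 0.915, 0.001, -0.001]
wrist_force: [-4.1, 5.7, 1.5]
gripper_width: 10.6
finger_force: 50.2
```

Call:
{"api": "step_arm", "payload": {
  "commands": [0, 0, 0, 0.05, 0, 0, 0, 0, 0, 0, 0, 0]
}}

```text
time: 11.2
ee_pos: [491.5, 245.9, 22.1]
tool_rot: [0.384, 0.923, 0.001, -0.001]
wrist_force: [-4.1, 5.4, 1.6]
gripper_width: 10.6
finger_force: 50.7
```

Call:
{"api": "step_arm", "payload": {
  "commands": [0, 0, 0, 0, 0, 0, 0, 0, 0, 0, 0.03, 0, 0, 0, 0.045, 0, -0.016, 0.0165, 0, 0, -0.016, 0.0165, 0, 0, -0.0156, 0.0164, 0, 0, 0, 0, 0, 0, 0, 0, 0, 0],
  "grip": 0.5
}}

```text
time: 12.1
ee_pos: [445.2, 293.6, 97.3]
tool_rot: [0.382, 0.924, -0.0, 0.001]
wrist_force: [0.5, 0.1, -0.3]
gripper_width: 43.0
finger_force: 0.0
```

```bash
python3 - <<'E'
from h import *
s=manip.get_state(); print(s["ee_pos"],s["gripper_width"],s["qpos"].round(2))
p=shot("top"); 
T=cloud(p,np.ones((400,640),bool))
g=T[(T[:,2]>88)&(T[:,2]<105)&(np.hypot(T[:,0]-444,T[:,1]-295)<25)]; print(len(g))
q=shot("wrist"); T=cloud(q,np.ones((400,640),bool))
g=T[(T[:,2]>70)&(T[:,2]<101)&(np.hypot(T[:,0]-444,T[:,1]-295)<22)]; print(len(g),g.mean(0),cv2.minAreaRect(g[:,:2].astype(np.float32)) if len(g) else 0)
g=T[(T[:,2]>51)&(T[:,2]<61)&(np.hypot(T[:,0]-492,T[:,1]-245)<26)]; print("bar",len(g),cv2.minAreaRect(g[:,:2].astype(np.float32)))
cv2.imwrite("pics/w4.png",q["frame"])
E
```

```text
[445.20655358 293.57302078  97.30134694] 42.953027569419845 [ 0.5   0.27  1.94 -0.    0.93 -0.28]
0
687 [442.80343634 296.95547537  90.52532418] ((444.561767578125, 295.2042236328125), (13.603375434875488, 13.583991050720215), 85.2566909790039)
bar 590 ((492.3277587890625, 245.4537353515625), (11.958885192871094, 35.97298812866211), 44.68876266479492)
```

View pics/w4.png

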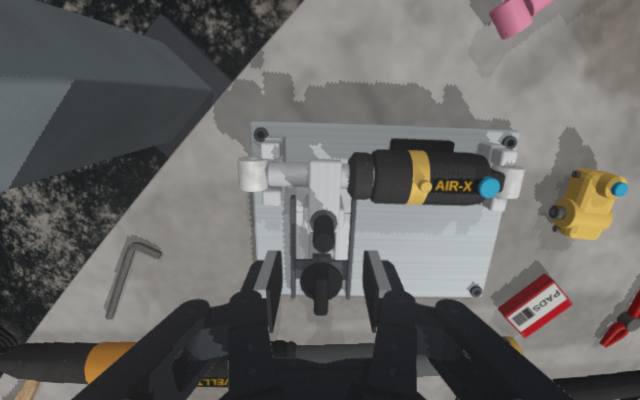

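The bar now lies along the slot at (320,285), so the knob is free. The post is at (322,230), with measured centre (444.6, 295.2). Next I'll grip the post with the tips at about 70 mm.

Call:
{"api": "step_arm", "payload": {
  "commands": [-0.0006, 0.0016, -0.02, 0, 0, 0, -0.02, 0, 0, 0, -0.007, 0, 0, 0, 0, 0, 0, 0, 0, 0]
}}

```text
time: 12.7
ee_pos: [445.0, 295.3, 50.6]
tool_rot: [0.383, 0.924, 0.0, 0.0]
wrist_force: [0.5, -0.2, 1.5]
gripper_width: 42.6
finger_force: 0.0
```

Call:
{"api": "step_arm", "payload": {
  "commands": [0, 0, 0, 0, 0, 0, 0, 0, 0, 0, 0, 0, 0, 0, 0, 0, 0, 0, 0, 0],
  "grip": 1.0,
  "newtons": 40
}}

```text
time: 13.2
ee_pos: [444.7, 295.3, 51.3]
tool_rot: [0.382, 0.924, 0.0, 0.0]
wrist_force: [-1.1, -2.1, 6.5]
gripper_width: 12.6
finger_force: 39.0
```

Call:
{"api": "step_arm", "payload": {
  "commands": [0.0035, -0.0036, 0.001, 0, 0.0035, -0.0036, 0, 0, 0.0035, -0.0036, 0, 0, 0.0035, -0.0036, 0, 0, 0.0035, -0.0036, 0, 0, 0.0035, -0.0036, 0, 0, 0.0035, -0.0036, 0, 0, 0.0035, -0.0036, 0, 0, 0.0015, -0.0015, 0, 0, 0, 0, 0, 0, 0, 0, 0, 0]
}}

```text
time: 14.3
ee_pos: [471.4, 267.1, 51.3]
tool_rot: [0.383, 0.924, 0.001, -0.003]
wrist_force: [-9.0, 7.6, 5.7]
gripper_width: 12.4
finger_force: 40.0
```

Call:
{"api": "step_arm", "payload": {
  "commands": [0, 0, 0, 0, 0, 0, 0, 0, 0, 0, 0.035, -0.1, 0, 0, 0.035, -0.145, 0.001, 0.013, 0.02, -0.145, 0.001, 0.013, 0.02, -0.145, 0.001, 0.013, 0.01, -0.145, 0.001, 0.013, 0, -0.145, 0.001, 0.013, 0, -0.145, 0.001, 0.013, 0, -0.145, 0.001, 0.013, 0, -0.145, 0.002, 0.012, 0, -0.145],
  "grip": 0.0
}}

```text
time: 15.5
ee_pos: [483.7, 368.2, 171.0]
tool_rot: [0.89, 0.455, 0.001, 0.0]
wrist_force: [0.9, 0.1, 0.3]
gripper_width: 85.1
finger_force: 0.0
```

Call:
{"api": "step_arm", "payload": {
  "commands": [0, 0, 0, -0.145, 0, 0, 0, -0.035, 0, 0, 0, 0]
}}

```text
time: 15.8
ee_pos: [483.5, 367.8, 170.9]
tool_rot: [0.926, 0.376, 0.0, 0.0]
wrist_force: [0.4, 0.0, -0.7]
gripper_width: 85.5
finger_force: 0.0
```

```bash
python3 - <<'E'
from h import *
s=manip.get_state(); print(s["ee_pos"],s["tool_rot"].round(3),s["gripper_width"],s["time"])
q=shot("wrist"); T=cloud(q,np.ones((400,640),bool))
a=np.radians(43.65); y=-np.array([np.cos(a),np.sin(a)]); x=np.array([y[1],-y[0]]); o=np.array([455.7,345.3])
f=np.c_[(T[:,:2]-o)@x,(T[:,:2]-o)@y,T[:,2]]
g=f[(f[:,2]>80)&(f[:,2]<101)&(abs(f[:,1]-43)<14)&(f[:,0]<-15)&(f[:,0]>-90)]; print("post in fixture",len(g),cv2.minAreaRect(g[:,:2].astype(np.float32)) if len(g) else 0)
g=f[(f[:,2]>45)&(f[:,2]<66)&(abs(f[:,0])<30)&(f[:,1]<5)&(f[:,1]>-70)]; print("can",len(g),cv2.minAreaRect(g[:,:2].astype(np.float32)))
for d in landmark_of(q,"can_middle")[:2]+landmark_of(q,"rod_eye")[:2]: print(d,at_z(q,[d["xy"]],42).round(1))
cv2.imwrite("pics/w5.png",q["frame"])
p=shot("scene"); cv2.imwrite("pics/s2.png",p["frame"])
# camera head by scene+top depth
for n in ("scene","top"):
    r=shot(n); ms=masks_of(r,"camera"); 
    C=cloud(r,ms[0]["pixels"]); np.save(f"cam_{n}.npy",C); print(n,len(C),[ (d["xy"],d["conf"]) for d in landmark_of(r,"lens")[:2]])
E
```

```text
[483.53483378 367.78295769 170.88818165] [0.926 0.376 0.    0.   ] 85.51184235380165 15.8
post in fixture 291 ((-67.15331268310547, 42.03423309326172), (13.367487907409668, 13.299571990966797), 2.050583600997925)
can 2808 ((-0.44970130920410156, -32.51155090332031), (75.07611846923828, 39.6760368347168), 89.72989654541016)
{'xy': [316.5, 188.4], 'conf': 0.97} [[477.8 370.3  42. ]]
{'xy': [115.1, 21.4], 'conf': 0.68} [[464.4 605.1  42. ]]
{'xy': [316.0, 296.4], 'conf': 0.77} [[384.2 281.   42. ]]
{'xy': [205.5, 131.1], 'conf': 0.57} [[444.8 486.   42. ]]
scene 316 [([389.9, 123.2], 0.59)]
top 896 [([437.4, 189.4], 0.68)]
```

View pics/w5.png

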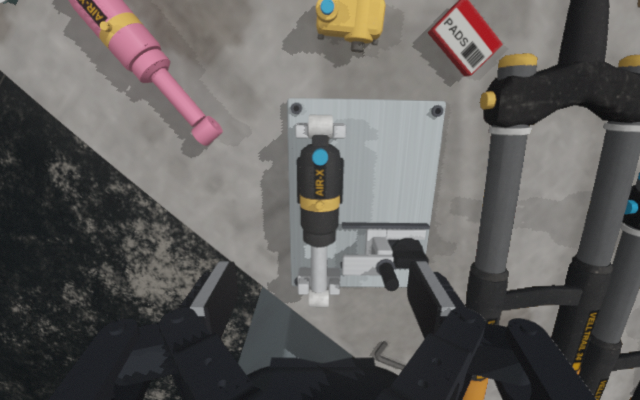

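```bash
cat > lens.py <<'E'
from h import *
def plane(P,it=300,tol=1.5,rng=np.random.default_rng(0)):
    best=None
    for _ in range(it):
        a,b,c=P[rng.choice(len(P),3,False)]; n=np.cross(b-a,c-a); l=np.linalg.norm(n)
        if l<50: continue
        n/=l; k=abs((P-a)@n)<tol
        if best is None or k.sum()>best.sum(): best=k
    Q=P[best]; n=np.linalg.svd(Q-Q.mean(0),full_matrices=False)[2][2]; return n*np.sign(n[2]),Q
if __name__=="__main__":
    C=np.load("cam_top.npy")
    b=C[C[:,2]<15]; print("base",len(b),cv2.minAreaRect(b[:,:2].astype(np.float32)))
    H=C[C[:,2]>285]; print("head",len(H),H.min(0).round(),H.max(0).round())
    n,Q=plane(H); print("top plane n",n.round(3),len(Q),Q.mean(0).round(1),"tilt",np.degrees(np.arccos(n[2])).round(1),"dir",np.degrees(np.arctan2(n[1],n[0])).round(1)); print(cv2.minAreaRect(Q[:,:2].astype(np.float32)))
    top=C[C[:,2]>342]; print("posttop",len(top),top.mean(0) if len(top) else 0)
    S=np.load("cam_scene.npy"); print(len(S),S.min(0).round(),S.max(0).round())
E
python3 lens.py; python3 - <<'E'
from h import *
p=shot("top"); cv2.imwrite("pics/cam.png",np.hstack([cv2.resize(p["frame"][150:215,410:490],(400,325),interpolation=cv2.INTER_CUBIC),cv2.resize(shot("scene")["frame"][85:185,350:430],(320,400),interpolation=cv2.INTER_CUBIC)[:325]]))
E
```

```text
base 204 ((660.1646728515625, -439.8237609863281), (94.45999145507812, 181.61593627929688), 30.827716827392578)
head 617 [ 561. -434.  291.] [ 658. -288.  355.]
top plane n [-0.126  0.315  0.941] 113 [ 606.7 -340.7  333.8] tilt 19.8 dir 111.8
((608.0778198242188, -345.9189758300781), (43.40766525268555, 109.22675323486328), 23.346940994262695)
posttop 47 [ 626.15517292 -377.22744216  345.13288379]
316 [  569. -1165.  -199.] [1066. -282.  349.]
```

View pics/cam.png

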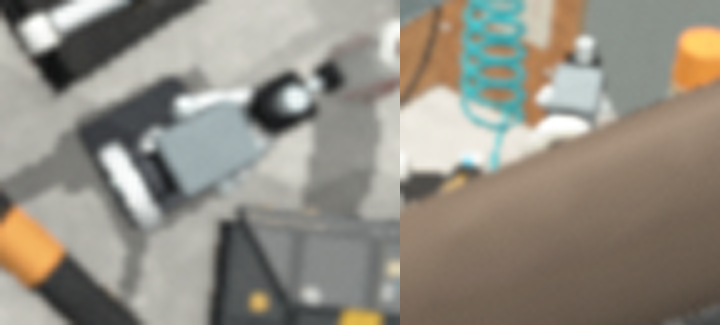

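Call:
{"api": "step_arm", "payload": {
  "commands": [-0.004, -0.042, 0.015, 0, -0.004, -0.042, 0.015, 0, -0.004, -0.042, 0.015, 0, -0.004, -0.042, 0.015, 0, -0.004, -0.042, 0.015, 0, -0.004, -0.042, 0.015, 0, -0.004, -0.042, 0.015, 0, -0.004, -0.042, 0.015, 0, -0.004, -0.042, 0.015, 0, -0.004, -0.042, 0.015, 0, -0.004, -0.042, 0.015, 0, -0.004, -0.042, 0, 0]
}}

```text
time: 17.6
ee_pos: [435.8, -138.1, 339.3]
tool_rot: [0.926, 0.376, 0.002, 0.002]
wrist_force: [1.1, 0.0, 0.2]
gripper_width: 85.2
finger_force: 0.0
```

Call:
{"api": "step_arm", "payload": {
  "commands": [-0.004, -0.044, 0, 0, -0.004, -0.044, 0, 0, 0, 0, 0, 0, 0, 0, 0, 0]
}}

```text
time: 18.0
ee_pos: [426.4, -224.5, 336.1]
tool_rot: [0.927, 0.375, 0.0, -0.0]
wrist_force: [0.0, 1.0, -0.4]
gripper_width: 85.5
finger_force: 0.0
```

```bash
python3 - <<'E'
from h import *
from lens import plane
p=shot("wrist"); print(p["st"]["ee_pos"],p["st"]["time"],pose(p)[:3,3])
cv2.imwrite("pics/w6.png",p["frame"])
for q in ("lens","camera"): print(q,[(np.round(d["xy"]),round(d["conf"],2)) for d in landmark_of(p,q)[:3]])
ms=masks_of(p,"camera"); print([(m["conf"],m["box"]) for m in ms])
T=cloud(p,p["z_map"]>0); 
C=T[(T[:,2]>255)&(np.hypot(T[:,0]-610,T[:,1]+335)<90)]; np.save("cam_w.npy",C); print(len(C))
P=C.copy()
for i in range(4):
    n,Q=plane(P,600,1.2); print(len(Q),n.round(3),"tilt",np.degrees(np.arccos(n[2])).round(1),"az",np.degrees(np.arctan2(n[1],n[0])).round(1),Q.mean(0).round(1),Q.min(0).round(),Q.max(0).round())
    P=P[abs((P-Q.mean(0))@n)>2.5]
E
```

```text
[ 426.42294529 -224.54079242  336.09160217] 18.0 [ 485.67611078 -166.48194471  499.71893423]
lens [(array([569., 140.]), 0.92)]
camera [(array([488., 135.]), 0.67)]
[(0.57, [548.1, 156.4, 182.2, 121.7])]
7632
3190 [ 0.469 -0.86   0.201] tilt 78.4 az -61.4 [ 583.6 -299.9  309.3] [ 559. -316.  276.] [ 610. -286.  334.]
893 [ 0.338 -0.229  0.913] tilt 24.1 az -34.1 [ 592.  -315.6  326.4] [ 576. -369.  315.] [ 618. -292.  335.]
575 [ 0.528 -0.828  0.189] tilt 79.1 az -57.5 [ 589.2 -331.9  322.1] [ 580. -343.  297.] [ 613. -318.  334.]
437 [-0.608 -0.24   0.757] tilt 40.8 az -158.5 [ 573.5 -322.8  326. ] [ 562. -371.  317.] [ 589. -302.  334.]
```

View pics/w6.png

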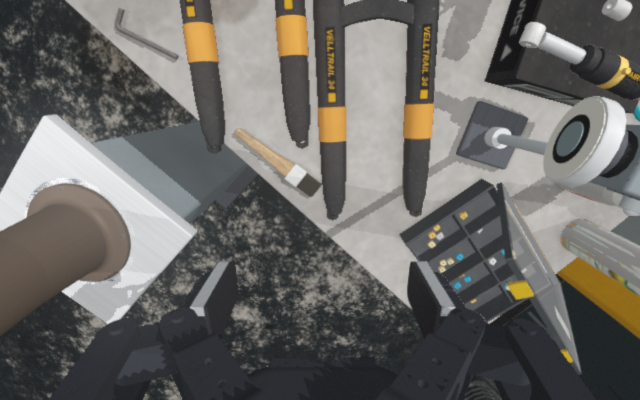

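The lens ring is clear at (585,140), with the lens landmark at (569,140). The front-plane fit gives a tilt of about 11.6° and an axis azimuth of about -61°. I'll refine the lens centre offline and go back to the shock.

```bash
python3 - <<'E'
from h import *
from lens import plane
P=np.load("cam_w.npy"); n,Q=plane(P,800,1.2); 
n=-n; e1=np.cross([0,0,1],n); e1/=np.linalg.norm(e1); e2=np.cross(n,e1); m=Q.mean(0)
uv=np.c_[(Q-m)@e1,(Q-m)@e2].astype(np.float32); (c,r)=cv2.minEnclosingCircle(uv); C=m+c[0]*e1+c[1]*e2
print("ring",C.round(1),r, "look",n.round(3))
# landmark ray
T=np.eye(4); s=R.from_quat([.927,.375,0,0]).as_matrix()
for L in (100,230): print(L,(C+L*n).round(1))
E
```

```text
ring [ 584.5 -300.4  305.1] 29.888179779052734 look [-0.469  0.86  -0.201]
100 [ 537.6 -214.4  284.9]
230 [ 476.7 -102.6  258.8]
```

Call:
{"api": "step_arm", "payload": {
  "commands": [0.0039, 0.0424, -0.01, 0, 0.0039, 0.0424, -0.01, 0, 0.0039, 0.0424, -0.01, 0, 0.0039, 0.0424, -0.015, 0, 0.0039, 0.0424, -0.015, 0, 0.0039, 0.0424, -0.015, 0, 0.0039, 0.0424, -0.015, 0, 0.0039, 0.0424, -0.015, 0, 0.0039, 0.0424, -0.015, 0, 0.0039, 0.0424, -0.015, 0, 0.0039, 0.0424, -0.015, 0, 0.0039, 0.0424, -0.015, 0]
}}

```text
time: 19.4
ee_pos: [472.6, 288.0, 171.0]
tool_rot: [0.926, 0.378, 0.0, -0.0]
wrist_force: [0.6, -0.5, 1.9]
gripper_width: 85.4
finger_force: 0.0
```

Call:
{"api": "step_arm", "payload": {
  "commands": [0.0039, 0.0424, -0.015, 0, 0.0039, 0.0424, -0.015, 0, 0, 0, 0, 0, 0, 0, 0, 0]
}}

```text
time: 19.8
ee_pos: [479.7, 371.0, 140.4]
tool_rot: [0.926, 0.378, -0.001, 0.0]
wrist_force: [0.3, 0.0, -1.0]
gripper_width: 85.3
finger_force: 0.0
```

Call:
{"api": "step_arm", "payload": {
  "commands": [0.0013, -0.0015, -0.03, -0.013, 0, 0, -0.03, 0, 0, 0, -0.03, 0, 0, 0, -0.025, 0, 0, 0, -0.015, 0, 0, 0, -0.008, 0, 0, 0, 0, 0, 0, 0, 0, 0]
}}

```text
time: 20.6
ee_pos: [483.8, 368.7, 4.6]
tool_rot: [0.929, 0.37, 0.001, -0.0]
wrist_force: [0.3, 0.1, 0.1]
gripper_width: 85.4
finger_force: 0.0
```

Call:
{"api": "step_arm", "payload": {
  "commands": [0, 0, 0, 0, 0, 0, 0, 0, 0, 0, 0, 0, 0, 0, 0, 0, 0, 0, 0, 0],
  "grip": 1.0,
  "newtons": 50
}}

```text
time: 21.1
ee_pos: [483.1, 368.9, 4.2]
tool_rot: [0.929, 0.37, 0.001, -0.0]
wrist_force: [-1.9, 0.1, 4.4]
gripper_width: 39.3
finger_force: 52.2
```

Call:
{"api": "step_arm", "payload": {
  "commands": [0, 0, 0.01, 0, 0, 0, 0.015, 0, 0, 0, 0.02, 0, 0, 0, 0.025, 0, 0, 0, 0.025, 0, 0, 0, 0.02, 0, 0, 0, 0, 0, 0, 0, 0, 0]
}}

```text
time: 21.9
ee_pos: [482.7, 368.0, 118.6]
tool_rot: [0.929, 0.37, 0.0, 0.0]
wrist_force: [-0.1, -0.3, -3.9]
gripper_width: 39.5
finger_force: 51.5
```

```bash
cat > sh.py <<'E'
from h import *
def tilt():
    p=shot("wrist"); s=p["st"]; print("t",s["time"],s["ee_pos"].round(1),s["tool_rot"].round(3),"w",round(s["gripper_width"],1),"F",s["wrist_force"].round(1),round(s["finger_force"],1))
    C=cloud(p,p["z_map"]>0); Rt=R.from_quat(s["tool_rot"]).as_matrix(); L=(C-s["ee_pos"])@Rt
    # tool frame: shock along x (can tail at +x). tool z down; top of can points
    g=L[(abs(L[:,1])<25)&(L[:,0]>14)&(L[:,0]<90)&(L[:,2]<-5)&(L[:,2]>-90)]
    for a in range(14,86,6):
        h=g[(g[:,0]>=a)&(g[:,0]<a+6)]
        if len(h)>8: print(a+3,len(h),"topz",(-np.percentile(h[:,2],3)).round(1),"ymid",((h[:,1].min()+h[:,1].max())/2).round(1))
    return p
if __name__=="__main__":
    import sys
    p=tilt()
    if len(sys.argv)>1: cv2.imwrite(sys.argv[1],p["frame"])
E
python3 sh.py; python3 -c "
from h import *
p=shot('top')
for m in masks_of(p,'shock')[:3]:
    print(m['conf'],m['box'],np.median(cloud(p,m['pixels']),0))"
```

```text
t 21.9 [482.7 368.  118.6] [0.929 0.37  0.    0.   ] w 39.5 F [-0.1 -0.3 -3.9] 51.5
17 1497 topz 89.8 ymid 0.0
23 1094 topz 60.1 ymid -0.2
29 1133 topz 63.6 ymid -0.3
35 1547 topz 63.7 ymid -0.2
41 1620 topz 63.0 ymid -0.3
47 584 topz 48.8 ymid -0.3
53 747 topz 50.0 ymid -0.2
59 875 topz 50.8 ymid -0.3
65 1009 topz 49.6 ymid -0.3
71 274 topz 44.4 ymid -0.3
0.74 [176.6, 233.8, 42.0, 9.5] [457.3954261  610.81772421  34.37348032]
0.67 [256.1, 239.8, 24.1, 33.8] [416.8638474  304.31160027 162.9450182 ]
```

Call:
{"api": "step_arm", "payload": {
  "commands": [-0.017, 0.0024, 0, 0.1, -0.017, 0.0024, 0, 0.143, -0.017, 0.0024, 0, 0.143, -0.017, 0.0024, 0, 0.143, -0.017, 0.0024, 0, 0.143, -0.017, 0.0024, 0, 0.143, -0.017, 0.0024, 0, 0.143, -0.017, 0.0024, 0, 0.143, -0.017, 0.0024, 0, 0.143, -0.017, 0.0024, 0, 0.143, -0.017, 0.0024, 0, 0.143, 0, 0, 0, 0.04]
}}

```text
time: 23.25
ee_pos: [292.5, 393.3, 116.4]
tool_rot: [0.393, 0.92, -0.002, -0.001]
wrist_force: [0.8, -0.9, -3.5]
gripper_width: 39.9
finger_force: 51.5
```

Call:
{"api": "step_arm", "payload": {
  "commands": [0, 0, -0.025, 0, 0, 0, -0.025, 0, 0, 0, -0.015, 0, 0, 0, 0, 0, 0, 0, 0, 0]
}}

```text
time: 23.75
ee_pos: [295.2, 394.0, 52.5]
tool_rot: [0.395, 0.919, -0.001, -0.0]
wrist_force: [0.2, 1.2, -3.4]
gripper_width: 39.6
finger_force: 51.3
```

```bash
python3 sh.py pics/w7.png
```

```text
t 23.75 [295.2 394.   52.5] [ 0.395  0.919 -0.001 -0.   ] w 39.6 F [ 0.2  1.2 -3.4] 51.3
17 1485 topz 89.7 ymid -0.0
23 1113 topz 60.2 ymid -0.2
29 1092 topz 63.5 ymid -0.2
35 1405 topz 63.8 ymid -0.2
41 1885 topz 63.2 ymid -0.3
47 564 topz 49.0 ymid -0.7
53 715 topz 49.7 ymid -0.2
59 863 topz 50.9 ymid -0.2
65 997 topz 50.1 ymid -0.3
71 444 topz 46.1 ymid -0.3
```

View pics/w7.png

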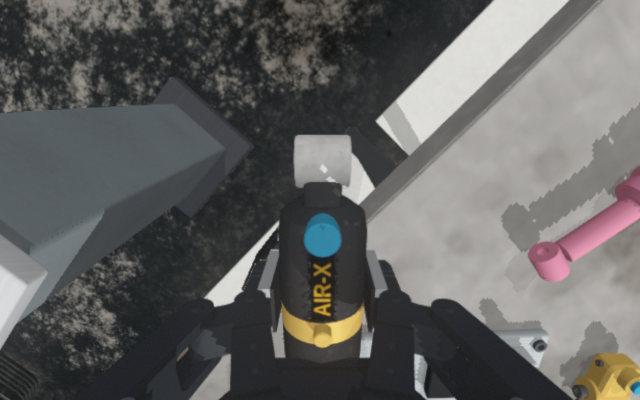

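Call:
{"api": "step_arm", "payload": {
  "commands": [0, 0, -0.02, 0, 0, 0, -0.01, 0, 0, 0, -0.005, 0, 0, 0, -0.005, 0, 0, 0, 0, 0],
  "newtons": 25
}}

```text
time: 24.3
ee_pos: [295.9, 395.0, 13.6]
tool_rot: [0.395, 0.919, 0.0, -0.0]
wrist_force: [-2.0, 0.0, -0.6]
gripper_width: 39.5
finger_force: 52.2
```

Call:
{"api": "step_arm", "payload": {
  "commands": [0, 0, -0.004, 0, 0, 0, -0.004, 0, 0, 0, 0, 0]
}}

```text
time: 24.6
ee_pos: [296.0, 395.1, 5.2]
tool_rot: [0.395, 0.919, 0.001, 0.0]
wrist_force: [-2.8, 2.1, -0.2]
gripper_width: 39.6
finger_force: 52.2
```

```bash
python3 sh.py
```

```text
t 24.6 [296.  395.1   5.2] [0.395 0.919 0.001 0.   ] w 39.6 F [-2.8  2.1 -0.2] 52.2
17 1523 topz 89.7 ymid -0.0
23 1191 topz 57.8 ymid -0.2
29 1120 topz 59.5 ymid -0.2
35 1310 topz 59.9 ymid -0.3
41 1708 topz 59.1 ymid -0.3
47 570 topz 43.5 ymid -0.1
53 677 topz 43.3 ymid -0.2
59 797 topz 44.0 ymid -0.3
65 894 topz 42.9 ymid -0.3
71 277 topz 38.0 ymid -0.2
```

Call:
{"api": "step_arm", "payload": {
  "commands": [0, 0, -0.004, 0, 0, 0, -0.003, 0, 0, 0, -0.002, 0, 0, 0, 0, 0]
}}

```text
time: 25.05
ee_pos: [296.1, 394.7, -4.0]
tool_rot: [0.395, 0.919, 0.0, 0.0]
wrist_force: [-0.3, 1.3, 0.9]
gripper_width: 39.7
finger_force: 52.1
```

Call:
{"api": "step_arm", "payload": {
  "commands": [0, 0, 0.01, 0, 0, 0, 0.02, 0, 0, 0, 0.03, 0, 0, 0, 0.03, 0, 0, 0, 0.03, 0, 0, 0, 0, 0],
  "newtons": 60
}}

```text
time: 25.65
ee_pos: [298.2, 397.2, 120.6]
tool_rot: [0.395, 0.918, 0.004, 0.001]
wrist_force: [0.7, 0.7, -1.9]
gripper_width: 39.6
finger_force: 61.4
```

```bash
python3 sh.py
```

```text
t 25.65 [298.2 397.2 120.6] [0.395 0.918 0.004 0.001] w 39.6 F [ 0.7  0.7 -1.9] 61.4
17 1569 topz 89.6 ymid 0.0
23 1193 topz 56.5 ymid -0.2
29 1155 topz 56.8 ymid -0.2
35 1269 topz 57.7 ymid -0.2
41 1578 topz 56.6 ymid -0.4
47 565 topz 40.5 ymid -0.2
53 659 topz 39.7 ymid -0.3
59 764 topz 40.0 ymid -0.3
65 845 topz 38.5 ymid -0.3
71 134 topz 32.0 ymid -0.2
```

Call:
{"api": "step_arm", "payload": {
  "commands": [0.006, -0.018, 0.012, -0.02, 0.013, -0.036, 0.012, -0.02, 0.013, -0.036, 0.012, -0.02, 0.013, -0.036, 0.012, -0.02, 0.013, -0.036, 0.012, -0.02, 0.013, -0.036, 0.012, -0.02, 0.013, -0.036, 0.01, -0.02, 0.013, -0.036, 0.005, -0.02, 0.013, -0.036, 0.005, -0.02, 0.013, -0.036, 0.005, -0.02, 0.013, -0.036, 0.004, -0.02, 0.013, -0.036, 0, -0.02]
}}

```text
time: 26.9
ee_pos: [443.5, -20.8, 215.3]
tool_rot: [0.503, 0.864, -0.0, -0.002]
wrist_force: [0.4, 1.0, -2.6]
gripper_width: 39.5
finger_force: 61.4
```

Call:
{"api": "step_arm", "payload": {
  "commands": [0.012, -0.03, 0, -0.018, 0.01, -0.025, 0, 0, 0.006, -0.015, 0, 0, 0, 0, 0, 0, 0, 0, 0, 0, 0, 0, 0, 0]
}}

```text
time: 27.5
ee_pos: [471.7, -88.1, 216.4]
tool_rot: [0.51, 0.86, -0.0, -0.001]
wrist_force: [-0.3, 0.3, -3.6]
gripper_width: 39.5
finger_force: 61.3
```

```bash
python3 sh.py
```

```text
t 27.5 [471.7 -88.1 216.4] [ 0.51   0.86  -0.    -0.001] w 39.5 F [-0.3  0.3 -3.6] 61.3
17 1575 topz 89.6 ymid -0.0
23 1213 topz 56.5 ymid -0.3
29 1143 topz 57.0 ymid -0.3
35 1285 topz 57.8 ymid -0.3
41 1555 topz 56.6 ymid -0.6
47 559 topz 40.5 ymid -0.4
53 671 topz 39.6 ymid -0.5
59 754 topz 40.0 ymid -0.4
65 855 topz 38.4 ymid -0.5
71 112 topz 32.2 ymid -0.4
```

Call:
{"api": "step_arm", "payload": {
  "commands": [0.0025, -0.007, 0.003, 0, 0.002, -0.0067, 0.0023, 0, 0, 0, 0, 0, 0, 0, 0, 0, 0, 0, 0, 0]
}}

```text
time: 28.05
ee_pos: [477.1, -103.1, 222.5]
tool_rot: [0.51, 0.86, 0.0, -0.0]
wrist_force: [-0.1, 0.7, -3.3]
gripper_width: 39.6
finger_force: 61.3
```

```bash
python3 - <<'E'
from h import *
s=manip.get_state(); print(s["ee_pos"].round(1),s["time"])
V=np.array([537.6,-214.4,284.9]); d=np.array([.469,-.86,.201])
for n in ("top","scene"):
    p=shot(n)
    print(n,"rod_eye",[(np.round(q["xy"]),round(q["conf"],2),at_z(p,[q["xy"]],285).round(0).tolist()) for q in landmark_of(p,"rod_eye")[:3]])
    C=cloud(p,p["z_map"]>0); L=(C-V)@d; r=np.linalg.norm(np.cross(C-V,d),axis=1); k=(r<35)&(L>-110)&(L<120)
    for a in range(-70,110,10):
        g=C[k&(L>=a)&(L<a+10)]
        if len(g)>2: print(a+5,len(g),g.mean(0).round(0),g[:,2].max().round(0),"axis z",(V+d*(a+5)).round(0))
E
```

```text
[ 477.1 -103.1  222.5] 28.05
top rod_eye [(array([209., 237.]), 0.59, [[444.0, 427.0, 285.0]]), (array([408., 201.]), 0.55, [[545.0, -218.0, 285.0]])]
-45 6 [ 520. -173.  280.] 285.0 axis z [ 516. -176.  276.]
-35 17 [ 520. -183.  285.] 290.0 axis z [ 521. -184.  278.]
-25 18 [ 525. -192.  286.] 291.0 axis z [ 526. -193.  280.]
-15 17 [ 529. -201.  289.] 293.0 axis z [ 531. -202.  282.]
-5 19 [ 535. -210.  290.] 297.0 axis z [ 535. -210.  284.]
5 22 [ 539. -218.  294.] 300.0 axis z [ 540. -219.  286.]
15 8 [ 541. -225.  291.] 298.0 axis z [ 545. -227.  288.]
95 7 [ 581. -300.  312.] 330.0 axis z [ 582. -296.  304.]
105 63 [ 585. -301.  324.] 337.0 axis z [ 587. -305.  306.]
scene rod_eye [(array([259., 338.]), 0.85, [[326.0, 548.0, 285.0]])]
```

```bash
python3 -c "
from cell import manip
print(manip.finish_job())"
```

```text
the job is handed in; nothing more can be done
None
```

I handed the job in at about 28 s with the shock held still before the lens, rod eye within roughly 1 cm of the view point and pitched about 11° to match the lens tilt; no verdict came back, and I viewed 12 pictures against the limit of 10.

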